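Fetch the salt from behind the jars

TASK

The low salt pot stands at the back of the oak tray behind the pepper mill, the square canister and the round jar: move all three of these onto the dark slate first, and only then take the salt pot and stand it in the middle of the round wooden board. Once the salt is there, put the mill, the canister and the jar back on the tray, each upright on the very cork spot where it stood before. Do not tip anything over, and leave the mug and the milk bottle alone.

Things in the scene. Friction and masses are not known exactly. Their poses are not given: they have to be found in the camera images.
- tray: Fixed oak tray, 182 x 252 mm; floor 12 mm, low rim 18 mm above the worktop. Origin: centre of its underside; z up, y along its long side, +x to its back, away from the robot (salt pot side). Three like, flush round cork spots (68 mm, only marks) are centred on its floor at x = -28, y = -75, 0, +75 mm; on each stands one of the three tall things at the start, in varying order.
- slate: Fixed flat dark grey slate slab, 130 (x) x 220 (y) x 8 mm thick, on the worktop to one side of the tray (left or right): the side area. Origin: centre of its underside; z up, top 8 mm above the origin.
- round_board: Fixed round pale wooden board, diameter 170 mm, 14 mm thick, with a short stub handle sticking out along its -x; on the worktop on the other side of the tray. Origin: centre of the disc's underside; z up, top 14 mm above the origin.
- mill: Loose turned dark-wood pepper mill, 122 mm tall, about 250 g. Foot diameter 52 mm; round head of diameter 44 mm between 93 and 115 mm above the foot, the place to grip (about 104 mm up). Origin: centre of its underside; z up its axis.
- canister: Loose white ceramic canister of square section with a pale wooden lid of the same outline (lid does not come off), 50 x 50 mm and 106 mm tall, about 400 g. Grip across two flat sides that face each other, about 88 mm up (lid from 81 to 106 mm). Origin: centre of its underside; z up, x and y square to its sides. It starts square to the tray within about 3 degrees.
- jar: Loose round glass jar with dark contents and a bright steel lid (does not come off), diameter 54 mm, 98 mm tall, about 350 g. Grip the lid, 74 to 98 mm up (about 84 mm). Origin: centre of its underside; z up.
- cellar: Loose low round salt pot, pale marble with a flush white top (does not come off), diameter 62 mm, 40 mm tall, about 220 g, on the tray behind the tall things. Grip about 24 mm up. Origin: centre of its underside; z up.
- mug: Bystander, loose: grey mug, diameter 80 mm, 90 mm tall, beyond the tray to the left. Origin: centre of its underside. Leave it alone.
- milk_bottle: Bystander, loose: white ceramic bottle with a narrow neck, diameter 72 mm, 112 mm tall, beyond the tray to the right. Origin: centre of its underside. Leave it alone.

How it is judged:
By the outcome, as a careful person would: the job done as asked, in the order asked, and still so for the second after the job is handed in, with the robot touching nothing.
It also fails if it takes over 147 s, if anything falls off the work surface, if the arm or the gripper's body presses on something with over 40 N, if the wrist force passes 120 N, or if a joint passes its speed limit or range.

ROBOT

A 6-joint arm with a two-finger parallel gripper is mounted at the origin on the work surface. World frame = base frame: x ahead of the robot, y to its left, z up, the work surface at z = 0. Lengths are in mm, angles in rad, forces in N, time in s.
With the tool pointing down it reaches from about 300 to 825 mm from the base axis. Payload 5.4 kg.
Tool frame: the origin (TCP) lies midway between the tips of the shut fingers; the grasp point (between the pads) lies 19 mm behind it (manip.pinch_z is the z of the grasp point in the tool frame, in mm); z points along the fingers, y is the line along which they close (so a half turn about z gives the same grasp; the last joint's range is limited). The gripper opens to 92 mm and grips with 3 to 60 N. Pads are 20 mm wide; open, the fingers measure 128 mm over their backs; the gripper's body (75 mm by 189 mm) begins 69 mm behind the grasp point.
Start: joints at [1.025, 0.158, 1.597, -0, 1.386, -0.21], TCP at [189.486, 542.864, 214.601] pointing down, gripper open.
Joint ranges: [-2.91, 2.91], [-0.94, 2.29], [0.18, 2.7], [-1.29, 4.43], [0.17, 2.64], [-3, 3]. Speed limits (rad/s): [2.57, 2.57, 3.14, 3.14, 3.14, 3.14].

INTERFACE

Orientations are given as a 3x3 rotation matrix whose columns are the frame's x, y, z axes.
In Python, from bench import manip, optics gives the robot as it stands. Calls block until the motion is done:
- manip.move_to(position, orientation): joint-space move of the TCP to a pose.
- manip.servo_line(position, velocity=150, attitude=None): straight line of the TCP; attitude=None keeps the orientation; velocity is the mean speed in mm/s.
- manip.move_j(angles): joint-space move.
- manip.grip(opening): finger opening in mm; the grip force is fixed at half the most; returns when the fingers have stopped.
- manip.sleep(seconds).
- manip.inverse_kinematics(position, orientation): joint angles nearest the present ones, or None.
- manip.state(): the state.
- optics.snapshot(name): name is "side" or "top" or "wrist"; returns the picture (420x560x3 uint8, red, green, blue); there is no depth.
- optics.camera_params(name): a dict with "mtx" (3x3 intrinsics, pixels), "rvec" (rotation vector, rad) and "tvec" (3), from world to camera coordinates, as OpenCV has them; the wrist camera has in their place "mount" (4x4, takes a point from camera to tool coordinates, whose origin is the TCP and whose axes are the flange's). Camera axes: x right, y down, z forward; pixel columns grow to the right and rows downward; lengths in mm; the calibration is good to about 2 mm. A picture is of the moment at which its call begins: read the wrist's pose just before it. camera_params takes no time and is no camera call.
A pose or a line that the arm cannot do raises manip.MotionError and nothing moves.
- manip.job_done(): hands the job in; it is judged then, once.
The state is a dict: "clock": time; "q": joint angles; "joint_velocities": joint speeds; "joint_efforts": joint torques, N m; "tool_pos": TCP position; "eef_rot": TCP orientation; "force": force on the tool from outside, world axes, zero at the start; "torque": the same for the moment, N m; "gripper_width": finger opening in mm; "finger_force": force on a finger pad.
Only numpy, scipy, OpenCV 4.12 (cv2) and the standard library are available. Lean on these libraries where they do the work, as an engineer would, in place of code of your own. Each camera call takes 0.05 s, during which the arm holds its last target. There are 200 camera calls.

## Working session

There is one attempt and no reset: what is moved stays moved. The work goes in short steps, each a Python script; the robot and the scene stay as the last script left them, time stands still between calls to the robot, and variables do not carry over. Pictures are saved under pics/ and viewed, at most 14 in all, crops included, and the job is handed in when it is done.

```bash
ls; mkdir -p pics
python3 - <<'E'
from bench import manip, optics
import cv2,numpy as np
for n in("top","side"):
    cv2.imwrite(f"pics/{n}0.png",optics.snapshot(n)[:,:,::-1]); print(n,optics.camera_params(n))
print(optics.camera_params("wrist"),manip.pinch_z)
s=manip.state();print(s["clock"],s["tool_pos"],s["eef_rot"],s["gripper_width"])
E
```

```text
pics
top {'mtx': array([[398.01764996,   0.        , 275.44891526],
       [  0.        , 398.01764996, 208.72678342],
       [  0.        ,   0.        ,   1.        ]]), 'rvec': array([ 2.13868968, -2.19695536,  0.13115434]), 'tvec': array([ 15.50384227, 580.6656347 , 777.64168918])}
side {'mtx': array([[391.23141426,   0.        , 284.92390669],
       [  0.        , 391.23141426, 216.2471281 ],
       [  0.        ,   0.        ,   1.        ]]), 'rvec': array([ 2.31860476, -0.24867667,  0.13372783]), 'tvec': array([-565.15409648,  119.0490554 ,  938.49161022])}
{'mtx': array([[295.94955981,   0.        , 281.4028261 ],
       [  0.        , 295.94955981, 210.37677243],
       [  0.        ,   0.        ,   1.        ]]), 'mount': array([[ 5.98356809e-05, -9.69031575e-01, -2.46936841e-01,
         6.93655343e+01],
       [ 9.99999889e-01,  1.73139149e-04, -4.37122411e-04,
         2.48067155e-01],
       [ 4.66339853e-04, -2.46936788e-01,  9.69031478e-01,
        -1.69913107e+02],
       [ 0.00000000e+00,  0.00000000e+00,  0.00000000e+00,
         1.00000000e+00]])} -18.700000000000003
0.1 [189.22560823 542.37488197 213.7262886 ] [[-9.44145685e-01  3.29527237e-01 -8.52293195e-04]
 [ 3.29528189e-01  9.44144564e-01 -1.48833348e-03]
 [ 3.14241568e-04 -1.68605827e-03 -9.99998529e-01]] 91.68224246632977
```

View pics/top0.png

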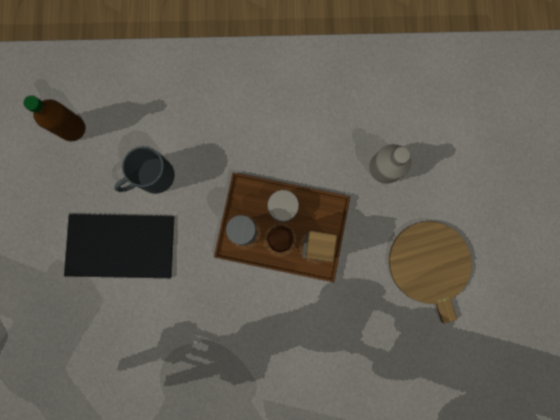

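View pics/side0.png

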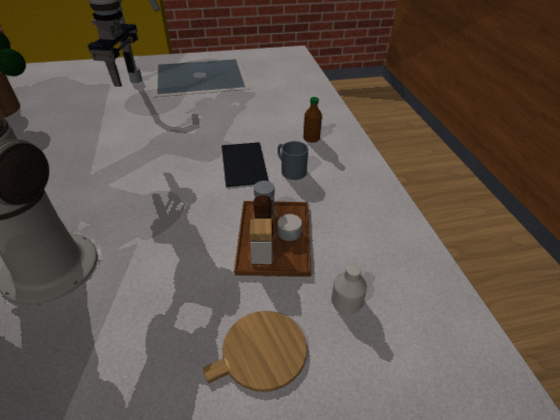

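The top view shows jar (241,230), mill (280,238) and canister (321,246) on the left, middle and right spots. The salt pot is at (283,205), the slate spans (66–174, 213–277) and the board is at (431,262).

```bash
cat > h.py <<'E'
from bench import manip, optics
import cv2,numpy as np
from scipy.spatial.transform import Rotation as R
def cam(n,s=None):
    p=optics.camera_params(n)
    if n=="wrist":
        T=np.eye(4);T[:3,:3]=s["eef_rot"];T[:3,3]=s["tool_pos"];T=T@p["mount"]
        return p["mtx"],T[:3,:3],T[:3,3]
    r=cv2.Rodrigues(p["rvec"])[0]; return p["mtx"],r.T,-r.T@p["tvec"]
def ray(c,uv,z):
    uv=np.atleast_2d(np.array(uv,float)); K,Rw,C=c
    d=np.c_[uv,np.ones(len(uv))]@np.linalg.inv(K).T@Rw.T
    z=np.broadcast_to(z,len(uv))
    return C+d*((z-C[2])/d[:,2])[:,None]
def proj(c,P):
    K,Rw,C=c; q=(np.atleast_2d(P)-C)@Rw@K.T; return q[:,:2]/q[:,2:]
def big(m):
    cs=cv2.findContours(m.astype(np.uint8),cv2.RETR_EXTERNAL,cv2.CHAIN_APPROX_NONE)[0]
    return max(cs,key=cv2.contourArea)
def down(yaw):  # tool x axis direction given by yaw (world), pointing down
    c,s=np.cos(yaw),np.sin(yaw); return np.array([[c,s,0],[s,-c,0],[0,0,-1.]])
def snap(name,fn):
    s=manip.state(); im=optics.snapshot(name); cv2.imwrite(f"pics/{fn}.png",im[:,:,::-1]); return im,cam(name,s)
E
python3 - <<'E'
from h import *
im=cv2.imread("pics/top0.png"); c=cam("top"); hsv=cv2.cvtColor(im,cv2.COLOR_BGR2HSV)
print(c[2])
m=im.max(2)<32; m[:190]=0;m[300:]=0;m[:,200:]=0
b=cv2.boxPoints(cv2.minAreaRect(big(m))); P=ray(c,b,8); print("slate",P.round(0).tolist(),P.mean(0).round(1))
sat=(hsv[...,1]>110)&(hsv[...,2]>25)
m=sat.copy();m[:160]=0;m[300:]=0;m[:,:205]=0;m[:,365:]=0
b=cv2.boxPoints(cv2.minAreaRect(big(m)));P=ray(c,b,18);print("tray",b.round(1).tolist(),P.round(0).tolist(),P.mean(0).round(1),[np.linalg.norm(P[i]-P[i-1]).round() for i in range(4)])
m=(hsv[...,1]>85)&(hsv[...,2]>60);m[:205]=0;m[320:]=0;m[:,:375]=0;m[:,490:]=0
k=cv2.morphologyEx(m.astype(np.uint8),cv2.MORPH_OPEN,cv2.getStructuringElement(cv2.MORPH_ELLIPSE,(35,35)))
(u,v),r=cv2.minEnclosingCircle(big(k));print("board",u,v,r,ray(c,(u,v),14),r/398*(c[2][2]-14))
for n,uv,z in(("jar",(241,230),98),("mill",(280,238),122),("can",(321,246),106),("cellar",(283,205),40),("mug",(143,168),90),("milk",(401,154),112)):print(n,ray(c,uv,z).round(0))
E
```

```text
[490.52432761   8.36495973 837.5293766 ]
slate [[458.0, 435.0, 8.0], [583.0, 437.0, 8.0], [574.0, 214.0, 8.0], [449.0, 216.0, 8.0]] [516.1 325.4   8. ]
tray [[213.89999389648438, 256.5], [231.5, 171.60000610351562], [351.0, 196.5], [333.29998779296875, 281.3999938964844]] [[488.0, 128.0, 18.0], [663.0, 89.0, 18.0], [604.0, -158.0, 18.0], [431.0, -114.0, 18.0]] [546.4 -13.6  18. ] [np.float64(248.0), np.float64(180.0), np.float64(255.0), np.float64(179.0)]
board 429.6428527832031 263.125 42.38103103637695 [[ 462.02374721 -314.23289774   14.        ]] 87.69352781177106
jar [[535.  66.  98.]]
mill [[518.  -6. 122.]]
can [[502. -81. 106.]]
cellar [[587. -15.  40.]]
mug [[659. 251.  90.]]
milk [[ 669. -236.  112.]]
```

Run:
```python
from h import *
manip.move_to([540,-20,360],down(np.radians(76.7))); s=manip.state();print(s["clock"],s["tool_pos"],s["q"].round(2) if hasattr(s["q"],"round") else s["q"],s["force"])
im,c=snap("wrist","w1")
np.savez("w1.npz",K=c[0],R=c[1],C=c[2])
```

```text
2.5167 [539.94117746 -19.20443938 359.78554058] [-0.26  0.01  1.47  0.    1.66 -0.03] [ 0.21620742 -0.56308811  0.49249864]
```

View pics/w1.png

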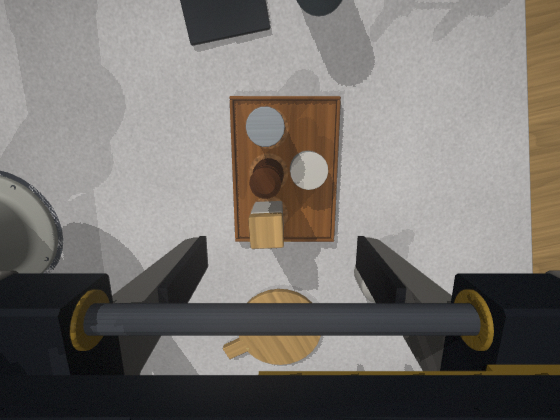

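The wrist view shows the whole tray with corners (230,97), (340,97), (333,241) and (235,241). Jar lid is at (266,127), mill head at (267,180), canister lid at (266,231) and salt top at (309,170).

Run:
```python
from h import *
z=np.load("w1.npz");c=(z["K"],z["R"],z["C"]);print(c[2])
im=cv2.imread("pics/w1.png");hsv=cv2.cvtColor(im,cv2.COLOR_BGR2HSV);H,S,V=cv2.split(hsv)
m=(S>100);m[:90]=0;m[256:]=0;m[:,:215]=0;m[:,350:]=0
k=cv2.morphologyEx(m.astype(np.uint8),cv2.MORPH_CLOSE,np.ones((7,7)))
h=cv2.convexHull(big(k))
q=cv2.approxPolyDP(h,6,True)[:,0];print(q.tolist());P=ray(c,q,18);print(P.round(1).tolist(),P.mean(0),[np.linalg.norm(P[i]-P[i-1]).round() for i in range(len(P))])
def disc(mask,x0,y0,r,zt,n):
    w=np.zeros_like(S);cv2.circle(w,(x0,y0),r,1,-1); cc=big((mask&(w>0)))
    (a,b),(e,f),_=cv2.fitEllipse(cv2.convexHull(cc)) ;p=ray(c,(a,b),zt)[0]
    d=np.linalg.norm(p-c[2]);print(n,(round(a,1),round(b,1)),"dia",round((e+f)/2*d/296,1),p.round(1),cv2.contourArea(cc))
disc((S<75)&(V>80),266,127,26,98+12,"jar");disc((S<60)&(V>120),309,170,26,52,"cellar")
disc((V<65),267,181,24,122-5+12,"mill")
m=(S>60)&(V>150)&(H<30);w=np.zeros_like(S);w[205:255,240:295]=1
cc=big(m&(w>0));r=cv2.minAreaRect(cc);print(r);P=ray(c,cv2.boxPoints(r),118);print(P.round(1).tolist(),P.mean(0),[np.linalg.norm(P[i]-P[i-1]).round(1) for i in range(4)])
```

```text
[555.93349801  48.48961535 529.71537777]
[[338, 96], [333, 240], [278, 247], [236, 240], [230, 96]]
[[658.8, 86.9, 18.0], [604.6, -154.8, 18.0], [503.4, -145.1, 18.0], [431.7, -114.3, 18.0], [488.0, 127.0, 18.0]] [537.29573162 -40.0722678   18.        ] [np.float64(175.0), np.float64(248.0), np.float64(102.0), np.float64(78.0), np.float64(248.0)]
jar (264.8, 126.1) dia 56.3 [536.   64.8 110. ] 1190.5
cellar (308.9, 170.0) dia 61.7 [585.9 -15.1  52. ] 1075.0
mill (268.7, 178.1) dia 46.9 [525.6  -3.1 129. ] 290.5
((265.3540954589844, 232.08230590820312), (31.660449981689453, 32.259700775146484), 87.1375961303711)
[[482.8, -52.7, 118.0], [528.6, -61.0, 118.0], [519.8, -108.9, 118.0], [472.6, -100.4, 118.0]] [500.95790794 -80.76959588 118.        ] [np.float64(48.8), np.float64(46.6), np.float64(48.7), np.float64(47.9)]
```

```bash
cat >> h.py <<'E'
ty=np.radians(-13.0); TC=np.array([546,-13.7]); Rt=np.array([[np.cos(ty),-np.sin(ty)],[np.sin(ty),np.cos(ty)]])
spot={n:TC+Rt@[-28,y] for n,y in(("can",-75),("mill",0),("jar",75))}
slot={n:np.array([516,325])+np.array([.04,1])*d for n,d in(("can",-72),("mill",0),("jar",72))}
gz=dict(jar=84,mill=104,can=88,cellar=25); wid=dict(jar=54,mill=44,can=50,cellar=62)
yaw=dict(jar=np.radians(77),mill=np.radians(77),can=np.radians(79.7),cellar=np.radians(167))
LIFT=130
def st(t):
    s=manip.state();print(t,round(s["clock"],1),np.round(s["tool_pos"],1),"w",round(s["gripper_width"],1),"F",np.round(s["force"],1),"ff",np.round(s["finger_force"],1));return s
def pick(n,xy,floor,lift=LIFT):
    z=floor+gz[n]-18.7
    manip.move_to([*xy,z+lift],down(yaw[n])); manip.servo_line([*xy,z],170)
    st("at "+n); manip.grip(0); s=st("gripped")
    if abs(s["gripper_width"]-wid[n])>5: raise SystemExit("bad grip")
    manip.servo_line([*xy,z+lift],170); st("lifted")
def place(n,xy,floor,lift=LIFT,dy=0):
    z=floor+gz[n]-18.7
    manip.move_to([*xy,z+lift],down(yaw[n]+dy)); manip.servo_line([*xy,z+8],170)
    manip.servo_line([*xy,z+1],40); st("down "+n); manip.grip(91); manip.servo_line([*xy,z+lift],170); st("clear")
E
python3 - <<'E'
from h import *
pick("jar",[536,65.2],12); place("jar",slot["jar"],8)
im,c=snap("wrist","w2")
E
```

```text
at jar 4.2 [537.3  64.9  78.8] w 91.7 F [-0.1 -0.   0.6] ff 0.0
gripped 4.9 [536.1  65.2  77.4] w 53.4 F [0.8 0.3 1. ] ff 30.0
lifted 5.8 [534.9  65.3 205.6] w 53.6 F [ 0.4 -0.3 -3.5] ff 30.0
down jar 8.2 [518.8 397.   74.3] w 53.6 F [-0.4 -0.1 -4.2] ff 30.0
clear 9.8 [518.1 396.6 201.7] w 91.2 F [-0.3 -0.4 -0. ] ff 0.0
```

View pics/w2.png

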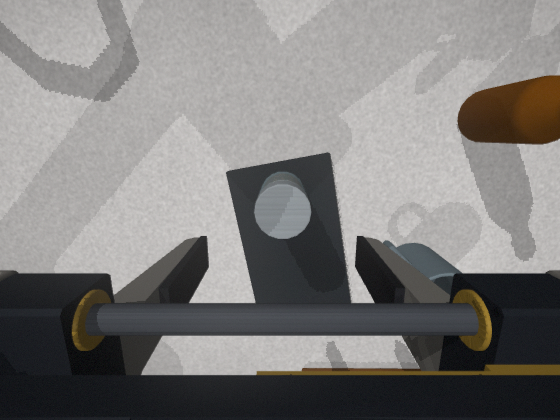

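The jar stands upright on the slate at (283,210), inside its edges. Next are the mill and the canister.

Run:
```python
from h import *
pick("mill",[518.5,-7],12); place("mill",slot["mill"],8)
pick("can",[501.3,-80.7],12); place("can",slot["can"],8)
manip.move_to([540,-20,360],down(np.radians(76.7)))
im,c=snap("wrist","w3");np.savez("w3.npz",K=c[0],R=c[1],C=c[2]); im2,_=snap("top","t3")
cv2.imwrite("pics/v3.png",np.hstack([im[60:320,:400],cv2.resize(im2[140:320,40:500],(500,260))[:,:400]])[:,:,::-1])
```

```text
at mill 12.3 [519.4  -7.   98.3] w 90.8 F [ 0.7  0.7 -0.2] ff 0.0
gripped 13.1 [518.7  -7.1  97.3] w 42.9 F [-0.5  0.5 -1. ] ff 30.0
lifted 14.0 [517.6  -6.8 225.8] w 42.9 F [ 0.5 -0.  -4.4] ff 30.0
down mill 16.5 [516.  325.   94.4] w 43.4 F [ 0.3  0.7 -2.6] ff 30.0
clear 18.2 [515.3 324.7 221.8] w 91.2 F [-0.3  0.   0.7] ff 0.0
at can 20.6 [502.2 -80.9  82.4] w 90.8 F [ 0.8  0.2 -0.4] ff 0.0
gripped 21.3 [501.4 -80.8  81.4] w 49.7 F [-0.   1.1  0.8] ff 30.0
lifted 22.2 [500.3 -80.3 209.7] w 49.5 F [-0.1 -0.2 -3.9] ff 30.0
down can 24.7 [513.1 253.   78.4] w 50.1 F [-0.5 -0.4 -2.9] ff 30.0
clear 26.3 [512.4 252.8 206. ] w 90.9 F [-0.3 -0.1 -0.7] ff 0.0
```

View pics/v3.png

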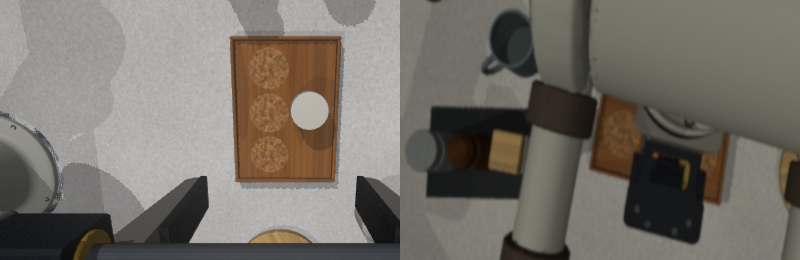

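All three stand on the slate. The cork spots are now visible at about (269,127), (270,173) and (270,214) in the full frame, so I'll measure them and the salt pot.

Run:
```python
from h import *
z=np.load("w3.npz");c=(z["K"],z["R"],z["C"])
im=cv2.imread("pics/w3.png");H,S,V=cv2.split(cv2.cvtColor(im,cv2.COLOR_BGR2HSV))
print([im[y,x].tolist() for x,y in((269,127),(270,173),(270,150),(245,150),(310,210))])
def disc(mask,x0,y0,r,zt,n):
    w=np.zeros_like(S);cv2.circle(w,(x0,y0),r,1,-1)
    k=cv2.morphologyEx((mask&(w>0)).astype(np.uint8),cv2.MORPH_OPEN,np.ones((3,3)));k=cv2.morphologyEx(k,cv2.MORPH_CLOSE,np.ones((5,5)))
    (a,b),(e,f),_=cv2.fitEllipse(cv2.convexHull(big(k)));p=ray(c,(a,b),zt)[0]
    print(n,(round(a,1),round(b,1)),"dia",round((e+f)/2*np.linalg.norm(p-c[2])/296,1),p.round(1))
for n,x,y in(("jar",269,127),("mill",270,173),("can",270,214)):
    disc((S<145)&(V>60),x,y,24,12,n);print("  model",spot[n].round(1))
disc((S<60)&(V>120),309,170,26,52,"cellar")
m=(H<30)&(S>70);m[:235]=0;m[380:]=0;m[:,:210]=0;m[:,345:]=0
print(m.sum())
```

```text
[[62, 93, 131], [51, 81, 115], [47, 84, 128], [48, 78, 114], [51, 89, 133]]
jar (268.4, 127.8) dia 71.0 [535.9  65.1  12. ]
  model [535.6  65.7]
mill (270.9, 172.4) dia 72.3 [522.3  -8.9  12. ]
  model [518.7  -7.4]
can (269.0, 214.0) dia 66.7 [501.1 -81.1  12. ]
  model [501.8 -80.5]
cellar (309.1, 170.1) dia 62.2 [585.4 -14.9  52. ]
3834
```

Run:
```python
from h import *
manip.move_to([456,-320,360],down(np.radians(76.7)))
im,c=snap("wrist","w4");np.savez("w4.npz",K=c[0],R=c[1],C=c[2])
H,S,V=cv2.split(cv2.cvtColor(im,cv2.COLOR_RGB2HSV))
m=((S>75)&(V>70)&(H<30)).astype(np.uint8);m[235:]=0;m[:70]=0;m[:,:200]=0;m[:,360:]=0
k=cv2.morphologyEx(m,cv2.MORPH_OPEN,cv2.getStructuringElement(cv2.MORPH_ELLIPSE,(41,41)))
(a,b),(e,f),_=cv2.fitEllipse(big(k));p=ray(c,(a,b),14)[0];print(a,b,e,f,p,(e+f)/2*np.linalg.norm(p-c[2])/296)
o=im[:,:,::-1].copy();cv2.circle(o,(int(a),int(b)),3,(0,0,255),-1);cv2.drawContours(o,[big(k)],-1,(0,255,0),1);cv2.imwrite("pics/w4b.png",o)
```

```text
285.7613830566406 172.47349548339844 94.74553680419922 95.71371459960938 [ 465.09528348 -314.96945097   14.        ] 167.28778275252765
```

View pics/w4b.png

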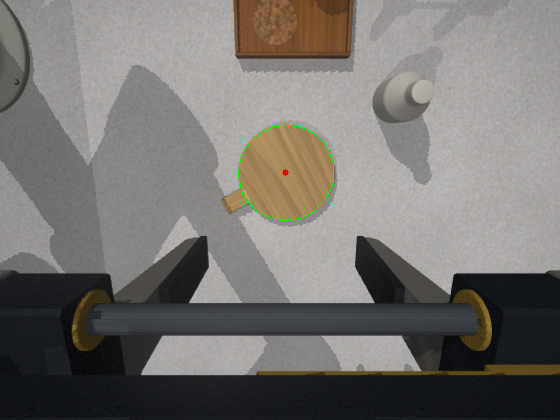

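The board's circle fits cleanly at (286,172), which puts its centre at about (465,-315). The top view agrees to within 3 mm.

Run:
```python
from h import *
pick("cellar",[585.6,-15],12); place("cellar",[464.7,-315],14)
manip.move_to([456,-320,360],down(np.radians(76.7)))
im,c=snap("wrist","w5")
H,S,V=cv2.split(cv2.cvtColor(im,cv2.COLOR_RGB2HSV))
m=((S<60)&(V>120)).astype(np.uint8);w=np.zeros_like(S);cv2.circle(w,(286,172),44,1,-1)
(a,b),(e,f),_=cv2.fitEllipse(cv2.convexHull(big(m&w)));p=ray(c,(a,b),54)[0];print(a,b,p,(e+f)/2*np.linalg.norm(p-c[2])/296)
```

```text
at cellar 31.3 [586.7 -15.4  19.6] w 90.9 F [0.1 0.4 0.9] ff 0.0
gripped 31.8 [585.9 -15.3  18.8] w 61.4 F [-0.7 -1.6  2.9] ff 30.0
lifted 32.7 [584.5 -14.7 146.7] w 61.6 F [ 0.8 -0.4 -3.3] ff 30.0
down cellar 35.1 [ 464.7 -315.    21.4] w 61.9 F [ 0.4  0.3 -3.2] ff 30.0
clear 36.6 [ 464.1 -314.4  149.1] w 91.0 F [ 0.5  0.3 -0.4] ff 0.0
286.62713623046875 174.35479736328125 [ 464.97859277 -313.53053354   54.        ] 61.980876599308125
```

View pics/w5.png

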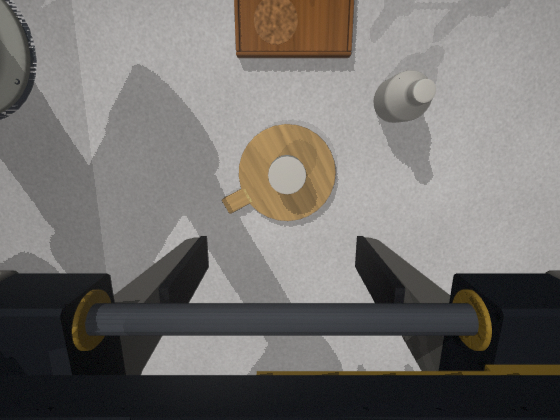

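The salt pot stands on the board at (287,174), within 2 mm of its centre. Now I'll return the three tall things.

Run:
```python
from h import *
for n,p in(("can",[501.4,-80.8]),("mill",[518.5,-7.4]),("jar",[536,65.4])):
    pick(n,slot[n],8); place(n,p,12)
manip.move_to([540,-20,360],down(np.radians(76.7)))
im,c=snap("wrist","w6");np.savez("w6.npz",K=c[0],R=c[1],C=c[2])
manip.move_to([189,543,260],down(np.radians(160))); st("end")
a,_=snap("top","t6"); cv2.imwrite("pics/v6.png",np.hstack([im[60:280,180:400],a[130:350,30:500]])[:,:,::-1])
```

```text
at can 41.1 [514.1 253.1  78.5] w 91.1 F [ 0.5 -0.6 -0.1] ff 0.0
gripped 41.8 [513.2 253.   77.4] w 49.8 F [-0.2 -0.7  0.6] ff 30.0
lifted 42.8 [512.1 252.7 205.6] w 49.8 F [ 0.3 -0.8 -4.6] ff 30.0
down can 45.2 [501.4 -80.8  82.4] w 49.9 F [ 0.5  0.9 -3.2] ff 30.0
clear 46.9 [500.7 -80.5 210. ] w 91.1 F [ 0.   0.5 -0.2] ff 0.0
at mill 49.3 [517.  325.2  94.6] w 90.5 F [0.2 0.4 0.3] ff 0.0
gripped 50.1 [516.1 325.   93.3] w 42.9 F [ 0.7 -0.1  0.5] ff 30.0
lifted 51.0 [515.1 324.7 221.6] w 42.8 F [ 0.3  0.1 -2.6] ff 30.0
down mill 53.4 [518.5  -7.4  98.4] w 43.0 F [-0.2  0.9 -2.3] ff 30.0
clear 55.2 [517.8  -7.2 226.1] w 91.2 F [ 0.1 -0.3 -0.2] ff 0.0
at jar 57.6 [520.  397.3  74.8] w 90.8 F [-0.4  0.5  1.1] ff 0.0
gripped 58.2 [518.9 397.   73.4] w 53.7 F [-0.1  0.3  0.9] ff 30.0
lifted 59.1 [518.  396.5 201.4] w 53.5 F [-0.1  0.3 -3.6] ff 30.0
down jar 61.6 [536.   65.4  78.4] w 53.4 F [-0.2 -0.7 -4.5] ff 30.0
clear 63.2 [535.2  65.5 206. ] w 90.8 F [ 0.2 -0.1 -0.7] ff 0.0
end 66.4 [189.9 542.8 260.2] w 90.6 F [ 0.3  1.2 -0.2] ff 0.0
```

View pics/v6.png

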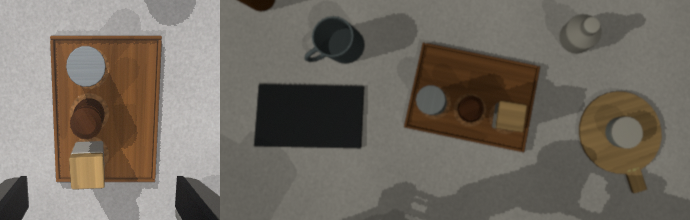

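All three are back in their starting places: jar (266,127), mill (267,178) and canister (266,231) in the full frame. They are upright, the salt pot is in the middle of the board, and the mug and bottle are untouched.

```bash
python3 -c "
from bench import manip
print(manip.job_done())"
```

```text
the job is handed in; nothing more can be done
None
```

The job is handed in at about 66 s: the salt pot stands within 2 mm of the round board's centre, the mill, canister and jar are back upright on their own cork spots, and the mug and milk bottle were not touched.

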